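# Close the colorimeter lamp housing and hold the tall cuvette in its light path

### The job

First swing the open upper shell of the colorimeter's lamp housing fully shut, so that its rim sits edge to edge on the lower shell. Then take the tall cuvette out of its stand, touching it by its two frosted faces only and never its clear windows, and hold it upright in the middle of the gap between the lamp housing and the detector, centred on the light path at beam height, its windows squarely facing lamp and detector, free of contact with the instrument. Finish while still holding it there; leave the short cell in its slot and the timer and petri dish where they are.

Things in the scene. Friction and masses are not known exactly. Their poses are not given: they have to be found in the camera images.
- colorimeter: Open-bench colorimeter, fixed: white-painted base 110 x 270 x 10 mm with a grey lamp housing at its -y end and a grey detector block at its +y end, 100 mm free gap between. Origin: underside, below the middle of the gap (base from y = -150 to +120 mm). y: along the beam, lamp to detector; x: toward the lamp housing's hinge side; z up. Both blocks are 85 mm high when shut.
- light_path (a point): Point on the light beam in the middle of the gap, 55 mm above the bench, 45 mm above the base's top; axes as the colorimeter's (y along the beam). Lamp housing wall at y = -50 mm with a 12 mm square aperture; detector block 60 mm wide, y 55 to 113 mm, its round lens collar reaches to y = 50 mm.
- lamp_hinge (a point): Middle of the hinge line of the upper shell, on the rear (+x) top edge of the lower shell, 55 mm above the bench, at colorimeter x = 45, y = -95 mm; axes as the colorimeter's, hinge along y. Housing 90 x 90 mm: lower shell up to z = 55 mm, closed upper shell's top at z = 85 mm.
- lamp_lid (a joint): Hinge angle of the upper shell, rad: 0 = shut, rim on rim; grows as its -x edge swings up and over toward +x (starts 1.0 to 1.5, limit 1.7). Friction holds it at any angle, 1 to 3 N at the free edge moves it; it must be pushed all the way to the stop at 0.
- lamp_lid_edge (a point): Middle of the free edge of the upper shell on its flat outer (top) face: 90 mm from the hinge line along the shell and 30 mm outward from the rim plane. Shell 90 mm wide along y, 30 mm deep; an 8 mm lip at the middle of the free rim. Axes turn with the shell: -x from hinge to free edge, z out of the outer face.
- cuvette: The tall cuvette, an empty open-topped cell 20 x 34 x 60 mm, about 60 g, standing 12 mm deep in one of the two slots of the stand (either one). Origin: centre of its underside. x axis: across the two frosted faces (20 mm apart); y axis: through the two clear windows (34 mm long that way); z up.
- cuvette_mid (a point): Centre of the cuvette, 30 mm above its underside; axes as the cuvette's.
- frosted_a: Frosted side wall of the cuvette at its -x side, 34 mm wide, 60 mm high, whitish; outer face 10 mm from the cuvette's axis. Same origin and axes as the cuvette.
- frosted_b: The same at the cuvette's +x side.
- window_a: Clear window of the cuvette at its -y end, 15 mm wide, 60 mm high, 1 mm inset from the ends of the frosted walls (16 mm from the axis). Not to be touched. Same origin and axes as the cuvette.
- window_b: The same at the cuvette's +y end.
- cell_stand: Grey stand 60 x 140 x 18 mm, fixed, with two equal slots in a row along its y axis, centres 64 mm apart (y = -32 and +32 mm), 12 mm deep (floor 6 mm above the bench), about 1 mm play a side. The cells stand with their frosted faces toward the stand's long sides. Origin: centre of its underside.
- short_cell: Bystander in the other slot: a cell of the same footprint, only 36 mm high. Origin: centre of its underside.
- timer: Bystander: small white bench timer 58 x 66 x 18 mm lying to the right of the lamp housing.
- dish: Bystander: round petri dish, 62 mm across, 16 mm high, behind the gap between stand and instrument.
Things that resemble listed ones, but are neither listed nor needed, are in the scene too. What is shaped like the cuvette but orange or red is not meant.

How it is judged:
On the way, in this order (a step that is already met when the one before it is completed fails the run):
1. the upper shell is shut, rim on rim, while the cuvette still stands in its slot (value of joint lamp_lid below 0.04 rad and height (world z) of cuvette below 0.012 m), for 0.2 s.
2. the cuvette is lifted out of its slot, gripped on both frosted faces (height (world z) of cuvette above 0.02 m and contact force between the fingers and frosted_a above 1 N and contact force between the fingers and frosted_b above 1 N), for 0.2 s.
At the end, for the whole second after the job is handed in: Shell shut within 0.04 rad; fingers hold the cuvette by both frosted faces, still, clear of the instrument: centre within 6 mm sideways, 12 mm in height and 18 mm along the beam, square to it and upright within 0.14 rad; short cell moved under 15 mm, timer and dish under 20 mm (value of joint lamp_lid below 0.04 rad and contact force between the fingers and frosted_a above 1 N and contact force between the fingers and frosted_b above 1 N and x of cuvette_mid in the frame of light_path between -0.006 and 0.006 m and y of cuvette_mid in the frame of light_path between -0.018 and 0.018 m and z of cuvette_mid in the frame of light_path between -0.012 and 0.012 m and angle between the y axis of cuvette and the y axis of light_path, either way round below 0.14 rad and angle between cuvette's own z axis and vertical below 0.14 rad and linear speed of cuvette below 0.02 m/s and contact force between cuvette and colorimeter below 0.1 N and distance of short_cell from where it was at the start of the episode below 0.015 m and distance of each of timer, dish from where it was at the start of the episode below 0.02 m); the arm keeps its last pose, push and grip.
It fails at once if the fingers touch a clear window of the cuvette (contact force between the fingers and window_a above 0.5 N or contact force between the fingers and window_b above 0.5 N).
It fails at once if the short cell is knocked out of its slot or the timer or dish is displaced (distance of short_cell from where it was at the start of the episode above 0.015 m or distance of any of timer, dish from where it was at the start of the episode above 0.02 m).
It also fails if it takes over 54 s, if anything falls off the work surface, if the arm or the gripper's body presses on something with over 40 N, if the wrist force passes 120 N, or if a joint passes its speed limit or range.

### The arm

A 6-joint arm with a two-finger parallel gripper is mounted at the origin on a cart in front of the work surface, level with it; the furniture and walls round the work are solid. World frame = base frame: x ahead of the robot, y to its left, z up, the work surface at z = 0. Lengths are in m, angles in rad, forces in N, time in s.
With the tool pointing down it reaches from about 0.375 to 0.975 m from the base axis. Payload 3.8 kg.
Tool frame: the origin (TCP) lies on the centre line of the jaws, within the pads' length; the fingertips stand 17 mm ahead of it and the grasp point (between the pads) lies 2 mm behind it (bot.tip_extent is the distance from the TCP to the fingertips, in m); z points along the fingers, y is the line along which they close (so a half turn about z gives the same grasp; the last joint's range is limited). The gripper opens to 85 mm and grips with 20 to 120 N. Pads are 22 mm wide; open, the fingers measure 114 mm over their backs; the gripper's body (76 mm by 85 mm) begins 54 mm behind the grasp point. The pads swing forward as they close: fully open they stand 13 mm farther back than shut.
Start: joints at [-1.316, 0.264, 1.604, -0, 1.274, -0.037], TCP at [0.194, -0.646, 0.248] pointing down, gripper open.
Joint ranges: [-2.63, 2.63], [-0.94, 2.18], [0.31, 2.57], [-1.31, 4.45], [0, 2.66], [-2.55, 2.55]. Speed limits (rad/s): [2.57, 2.57, 3.14, 3.14, 3.14, 3.14].

### API

Orientations are given as a rotation vector (axis times angle).
In Python, from workcell import readout, read_camera, finish_job, bot gives the robot as it stands.
- The arm moves only by the tool jog_arm, never from a script. Its argument "deltas" is one flat list of numbers, 7 for each row, row after row: the shift along the tool's x, y, z in m, then the turn, a rotation vector about the tool's x, y, z in degrees, then the gripper command: -1 is shut, 1 is fully open, values between are in proportion. A call has 1 to 8 rows; each row is the pose to reach, as a shift and turn from the pose commanded when the call began, along the tool's axes at that moment; what a row does not reach only later rows make up. A row lasts 1/10 s, in which the tool goes at most 50 mm and 8.59 degrees, less where a joint would pass 70% of its speed; a pose out of reach is approached as far as the arm can. A call with a gripper value outside its range is refused whole. The fingers move at their own pace and stop on an object; "squeeze" is the grip in N (left out, the last holds). Time passes only in rows, so rows that repeat a pose let the fingers close. It gives the time, the measured TCP pose, the force, the opening and the grip force at its end, in the units of the state.
- readout.read_state(): the state, without advancing time (a new reading comes with each control period).
- read_camera(name): name is "scene" or "side" or "wrist"; returns a dict with "color" (400x640x3 uint8, blue, green, red), "fx", "fy", "cx", "cy" (pixels), "dist" ([k1, k2, p1, p2, k3] as OpenCV has them; the pictures are not rectified), "origin" and "attitude" of the camera in the world. Camera axes: x right, y down, z forward; pixel columns grow to the right and rows downward; lengths in m; the calibration is good to about 2 mm. A picture is of the moment at which its call begins. There is no depth.
- finish_job(): hands the job in; it is judged then, once.
The state is a dict: "time": time; "q": joint angles; "joint_vel": joint speeds; "joint_torque": joint torques, N m; "tool_pos": TCP position; "tcp_rot": TCP orientation; "wrist_force": force on the tool from outside, world axes, zero at the start; "torque": the same for the moment, N m; "width": opening from 0.0 (shut) to 1.0 (fully open); "grip_force": force on a finger pad.
Only numpy, scipy, OpenCV 4.12 (cv2) and the standard library are available. Lean on these libraries where they do the work, as an engineer would, in place of code of your own. Each camera call takes 0.05 s, during which the arm holds its last target. There are 200 camera calls.

## Working session

There is one attempt and no reset: what is moved stays moved. The work goes in short steps, Python scripts to look and compute and a tool call to move; the robot and the scene stay as the last step left them, time stands still between calls to the robot, and variables do not carry over. Pictures are saved under pics/ and viewed, at most 10 in all, crops included, and the job is handed in when it is done.

Besides the shell and the picture viewer there is one more tool, called as name(argument=value, ...) on one line, values as JSON. jog_arm: Moves the arm, as the interface text tells. Its arguments: {"type":"object","properties":{"deltas":{"type":"array"},"squeeze":{"type":"number"}},"required":["deltas"]}

```bash
mkdir -p pics; ls
cat > h.py <<'E'
import numpy as np,cv2
from scipy.spatial.transform import Rotation as R
from workcell import readout, read_camera, finish_job, bot
def cam(n,save=None):
    c=read_camera(n)
    if save: cv2.imwrite(f'pics/{save}.png',c['color'])
    return c
def rot(c):
    a=np.array(c['attitude'],float)
    return a if a.shape==(3,3) else (R.from_rotvec(a).as_matrix() if a.size==3 else R.from_quat(a).as_matrix())
def K(c): return np.array([[c['fx'],0,c['cx']],[0,c['fy'],c['cy']],[0,0,1.]])
def ray(c,p):
    u=cv2.undistortPoints(np.array([[p]],float),K(c),np.array(c['dist'],float))[0,0]
    return np.array(c['origin']),rot(c)@np.array([u[0],u[1],1])
def onz(c,p,z):
    o,d=ray(c,p); return o+d*(z-o[2])/d[2]
def proj(c,P):
    Rm=rot(c); rv,_=cv2.Rodrigues(Rm.T); t=-Rm.T@np.array(c['origin'])
    return cv2.projectPoints(np.array(P,float).reshape(-1,3),rv,t,K(c),np.array(c['dist'],float))[0][:,0]
E
python3 - <<'E'
from h import *
import pickle
for n in('scene','side'):
    c=cam(n,n+'0'); pickle.dump(c,open(n+'.pkl','wb')); print(n,c['origin'],c['attitude'],c['fx'],c['dist'])
print(readout.read_state())
E
```

```text
pics
scene [-0.3486039   0.62948149  0.68410778] [-1.09746204  2.11032459 -1.26250223] 413.1866600278272 [0.03164356 0.         0.         0.         0.        ]
side [-0.01976683  0.71826707  0.47529275] [-0.73218962  2.24362656 -1.50968882] 361.4739439134638 [0.02079238 0.         0.         0.         0.        ]
{'time': 0.1, 'q': array([-1.31589305e+00,  2.64669971e-01,  1.60524104e+00, -1.23568848e-05,
        1.27369920e+00, -3.69216958e-02]), 'joint_vel': array([ 1.05384012e-05, -1.98363448e-04, -3.27777159e-03,  9.88224187e-04,
       -1.04008083e-03, -2.71011242e-04]), 'joint_torque': array([ 4.72672873e-04, -5.16704786e+01, -3.68589771e+01, -1.07469320e-04,
        6.26313573e-03, -1.92977853e-05]), 'tool_pos': array([ 0.19402032, -0.64586084,  0.24708983]), 'tcp_rot': array([-3.10622513e+00, -4.56486962e-01,  3.62939183e-04]), 'wrist_force': array([ 0.46185493,  0.37719574, -0.88369009]), 'torque': array([ 0.02480662,  0.04929747, -0.04451598]), 'grip_force': 0.0, 'width': 1.0026069768315495}
```

View pics/scene0.png

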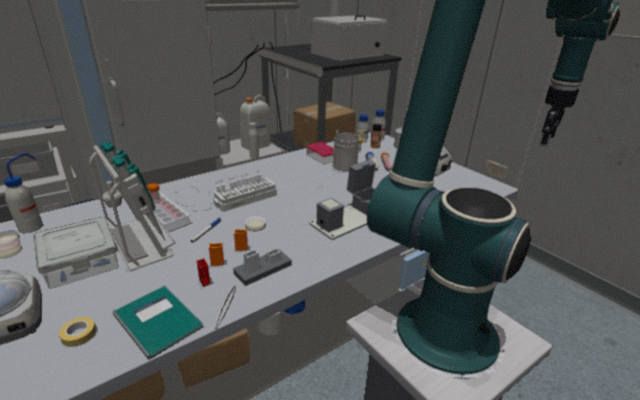

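View pics/side0.png

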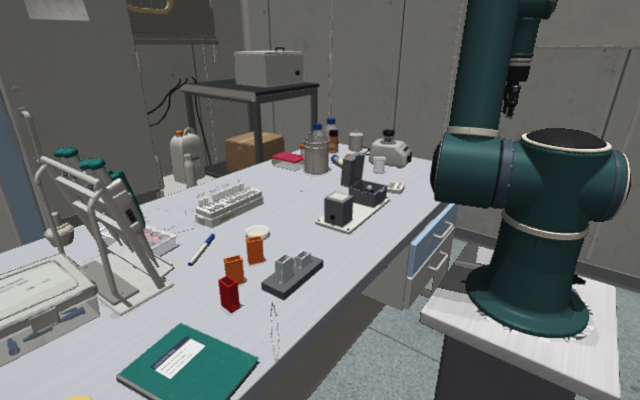

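Run:
```python
import cv2
a=cv2.imread('pics/side0.png')
b=cv2.resize(a[145:245,310:420],None,fx=5,fy=5,interpolation=cv2.INTER_CUBIC)
c=cv2.resize(a[220:310,215:335],None,fx=6,fy=6,interpolation=cv2.INTER_CUBIC)
cv2.imwrite('pics/b.png',b);cv2.imwrite('pics/c.png',c)
```

```text
(no output)
```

View pics/b.png

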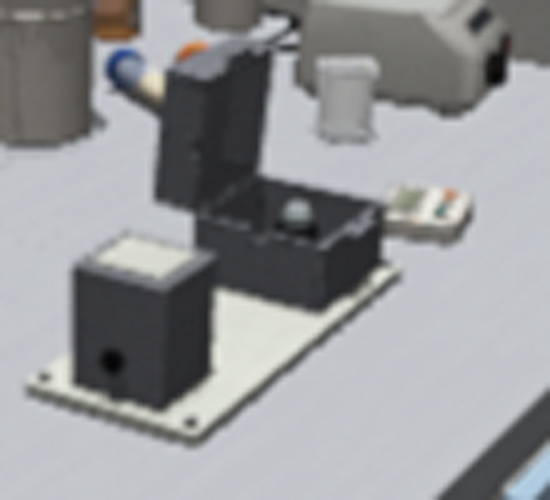

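View pics/c.png

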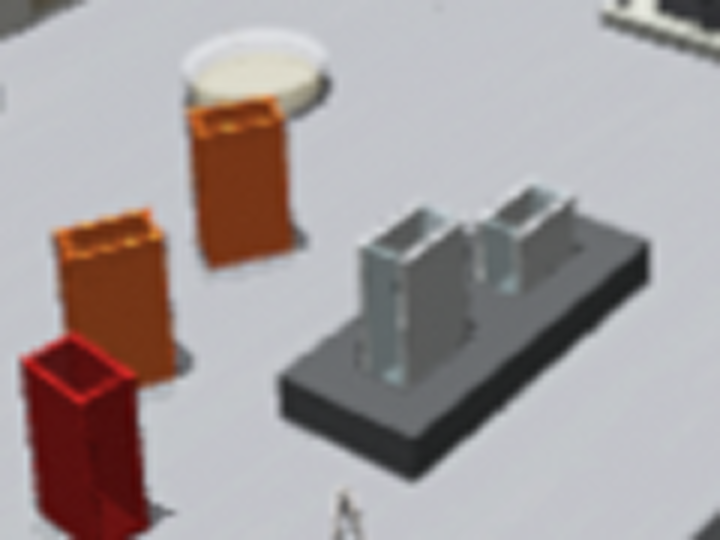

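Run:
```python
from h import *
import pickle
c=pickle.load(open('side.pkl','rb'))
B=lambda x,y:(310+(x+.5)/5-.5,145+(y+.5)/5-.5)
C=lambda x,y:(215+(x+.5)/6-.5,220+(y+.5)/6-.5)
for n,p,z in [('base +x+y',B(28,385),.01),('base -x+y',B(200,434),.01),('base -x-y',B(401,268),.01),
 ('det top +x-?',B(75,268),.085),('det -x+y',B(163,285),.085),('det -x-y',B(214,252),.085),
 ('lamp -x+y',B(322,252),.055),('lamp -x-y',B(384,207),.055),('lamp +x+y',B(197,218),.055),
 ('lens?',B(112,360),.055),
 ('st L',C(282,378),.018),('st B',C(413,438),.018),('st R',C(650,240),.018),
 ('cu L',C(360,246),.066),('cu B',C(404,264),.066),('cu R',C(472,222),.066),('cu T',C(428,206),.066),
 ('sh L',C(480,222),.042),('sh B',C(517,236),.042),('sh R',C(576,200),.042),
 ('timerc',B(430,210),.018),('dish',C(257,70),.016)]:
  print(n,np.round(onz(c,p,z)*1000,1))
```

```text
base +x+y [517.5  -1.6  10. ]
base -x+y [410.9 -10.9  10. ]
base -x-y [ 422.7 -274.9   10. ]
det top +x-? [492.1  -9.7  85. ]
det -x+y [442.1 -19.3  85. ]
det -x-y [443.6 -73.2  85. ]
lamp -x+y [ 428.  -172.4   55. ]
lamp -x-y [ 431.  -259.9   55. ]
lamp +x+y [ 515.5 -173.6   55. ]
lens? [447.4  19.6  55. ]
st L [435.  291.8  18. ]
st B [378.1 289.4  18. ]
st R [383.  149.4  18. ]
cu L [416.9 269.7  66. ]
cu B [398.  268.9  66. ]
cu R [396.1 236.3  66. ]
cu T [414.8 237.6  66. ]
sh L [418.2 206.3  42. ]
sh B [401.7 205.4  42. ]
sh R [399.1 174.   42. ]
timerc [ 443.  -359.8   18. ]
dish [598.9 140.9  16. ]
```

```bash
cat >> h.py <<'E'
def pose(yaw=2.3):
    s,c=np.sin(np.radians(yaw)),np.cos(np.radians(yaw))
    return np.array([[-s,c,0],[c,s,0],[0,0,-1.]])
def delta(p,yaw=2.3):
    s=readout.read_state(); Rt=R.from_rotvec(s['tcp_rot']).as_matrix()
    d=Rt.T@(np.array(p)-s['tool_pos']); r=np.degrees(R.from_matrix(Rt.T@pose(yaw)).as_rotvec())
    print('delta',np.round(d,4),np.round(r,2))
E
python3 - <<'E'
from h import *
import pickle
c=pickle.load(open('side.pkl','rb'))
for n,p in [('can',(317,172)),('white cup',(378,172)),('balance L',(372,165)),('balance R',(405,167)),('blueball',(337,163))]: print(n,np.round(onz(c,p,0),3))
delta([.60,-.217,.30])
E
```

```text
can [ 0.776 -0.359  0.   ]
white cup [ 0.584 -0.503  0.   ]
balance L [ 0.645 -0.567  0.   ]
balance R [ 0.524 -0.625  0.   ]
blueball [ 0.776 -0.501  0.   ]
delta [ 0.5122 -0.294  -0.0523] [ -0.1   -0.08 -75.58]
```

jog_arm(deltas=[0.02,-0.012,-0.05,0,0,-8,-1,0.055,-0.03,-0.053,0,0,-16,-1,0.1,-0.06,-0.053,0,0,-24,-1,0.143,-0.085,-0.053,0,0,-32,-1,0.185,-0.11,-0.053,0,0,-40,-1,0.228,-0.132,-0.053,0,0,-48,-1,0.27,-0.155,-0.053,0,0,-56,-1,0.31,-0.178,-0.053,0,0,-64,-1])

```text
time: 0.9
tool_pos: [0.4409, -0.3848, 0.3008]
tcp_rot: [-2.387, -2.041, -0.0]
wrist_force: [-0.0, -0.4, 0.1]
width: 0.002
grip_force: 0.0
```

```bash
python3 -c "
from h import *
print(readout.read_state()['tool_pos']);delta([.60,-.217,.30])"
```

```text
[ 0.44093004 -0.38484348  0.30084654]
delta [0.1905 0.1311 0.0009] [ -0.02  -0.03 -11.24]
```

jog_arm(deltas=[0.04,0.027,0,0,0,-6,-1,0.08,0.055,0,0,0,-11.2,-1,0.12,0.083,0,0,0,-11.2,-1,0.16,0.11,0,0,0,-11.2,-1,0.19,0.131,0,0,0,-11.2,-1,0.19,0.131,0,0,0,-11.2,-1])

```text
time: 1.5
tool_pos: [0.6023, -0.2164, 0.3003]
tcp_rot: [-2.177, -2.263, -0.002]
wrist_force: [0.1, -0.4, 0.8]
width: -0.0
grip_force: 0.0
```

```bash
python3 -c "
from h import *
import pickle
print(readout.read_state()['tool_pos'])
c=cam('wrist','w1');pickle.dump(c,open('w1.pkl','wb'));print(c['origin'],rot(c))"
```

```text
[ 0.60226509 -0.21640048  0.30026162]
[ 0.59820923 -0.14471918  0.42536715] [[ 9.99264718e-01  3.65274244e-02  1.16520478e-02]
 [ 3.83309390e-02 -9.58674025e-01 -2.81912847e-01]
 [ 8.72965382e-04  2.82152195e-01 -9.59369260e-01]]
```

View pics/w1.png

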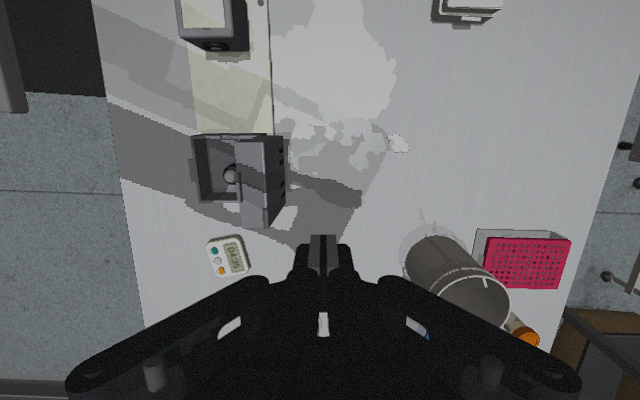

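```bash
python3 -c "
from h import *
import pickle
c=pickle.load(open('w1.pkl','rb'))
for n,p,z in [('base+x a',(268,0),.01),('base+x b',(273,134),.01),('base -x',(189,50),.01),('base -x b',(196,132),.01),('lamp -x+y',(191,135),.055),('lamp -x-y',(198,201),.055),('lidtop+y',(264,141),.145),('lidtop-y',(267,226),.145),('lid bottom outer',(288,137),.06),('lid bottom outer-y',(287,185),.06)]: print(n,np.round(onz(c,p,z)*1000,1))
"
```

```text
base+x a [524.1  -9.8  10. ]
base+x b [ 528.8 -175.6   10. ]
base -x [419.1 -71.1  10. ]
base -x b [ 419.4 -176.9   10. ]
lamp -x+y [ 432.1 -177.4   55. ]
lamp -x-y [ 433.6 -265.1   55. ]
lidtop+y [ 542.6 -172.5  145. ]
lidtop-y [ 544.  -260.8  145. ]
lid bottom outer [ 555.9 -174.9   60. ]
lid bottom outer-y [ 554.9 -236.9   60. ]
```

jog_arm(deltas=[-0.004,0,0.045,0,0,0,-1,-0.004,0,0.09,0,0,0,-1,-0.004,0,0.135,0,0,0,-1,-0.004,0,0.183,0,0,0,-1,-0.004,-0.01,0.183,0,0,0,-1,-0.004,-0.02,0.183,0,0,0,-1,-0.004,-0.03,0.183,0,0,0,-1,-0.004,-0.04,0.183,0,0,0,-1])

```text
time: 2.35
tool_pos: [0.5618, -0.2273, 0.1226]
tcp_rot: [2.18, 2.252, 0.005]
wrist_force: [3.3, 0.6, 6.2]
width: 0.002
grip_force: 3.2
```

jog_arm(deltas=[0,-0.01,0,0,0,0,-1,0,-0.02,0,0,0,0,-1,0,-0.03,0,0,0,0,-1,0,-0.04,0,0,0,0,-1,0,-0.05,0,0,0,0,-1,0,-0.06,0,0,0,0,-1,0,-0.067,0,0,0,0,-1,0,-0.067,0,0,0,0,-1])

```text
time: 3.15
tool_pos: [0.491, -0.2277, 0.1178]
tcp_rot: [-2.183, -2.256, 0.002]
wrist_force: [-0.2, 0.4, 1.1]
width: -0.002
grip_force: 0.4
```

Now lift, shift to the free edge and press down.

jog_arm(deltas=[0.004,0,-0.025,0,0,0,-1,0.006,-0.025,-0.025,0,0,0,-1,0.006,-0.032,-0.025,0,0,0,-1,0.006,-0.032,-0.015,0,0,0,-1,0.006,-0.032,-0.005,0,0,0,-1,0.006,-0.032,0.003,0,0,0,-1,0.006,-0.032,0.008,0,0,0,-1,0.006,-0.032,0.012,0,0,0,-1])

```text
time: 3.95
tool_pos: [0.4605, -0.2228, 0.105]
tcp_rot: [-2.182, -2.257, 0.001]
wrist_force: [-0.8, 0.3, 1.7]
width: 0.001
grip_force: 0.9
```

jog_arm(deltas=[0,0,0.004,0,0,0,-1,0,0,0.004,0,0,0,-1])

```text
time: 4.15
tool_pos: [0.4613, -0.2232, 0.1023]
tcp_rot: [2.184, 2.258, 0.0]
wrist_force: [-0.4, 0.8, 0.1]
width: 0.001
grip_force: 0.0
```

jog_arm(deltas=[0,0,0.002,0,0,0,-1,0,0,0.004,0,0,0,-1,0,0,0.004,0,0,0,-1])

```text
time: 4.45
tool_pos: [0.4615, -0.2233, 0.1017]
tcp_rot: [2.183, 2.258, 0.0]
wrist_force: [-8.6, 4.4, 23.5]
width: 0.0
grip_force: 11.8
```

jog_arm(deltas=[0,0,-0.05,0,0,0,-1,0,0,-0.1,0,0,0,-1,0,0,-0.15,0,0,0,0,0.05,-0.005,-0.17,0,0,0,1,0.1,-0.01,-0.17,0,0,0,1,0.15,-0.015,-0.17,0,0,0,1,0.2,-0.02,-0.17,0,0,0,1,0.25,-0.025,-0.17,0,0,0,1])

```text
time: 5.25
tool_pos: [0.4278, 0.0229, 0.2685]
tcp_rot: [2.184, 2.257, 0.002]
wrist_force: [0.4, 0.3, -0.3]
width: 0.992
grip_force: 0.0
```

jog_arm(deltas=[0.05,-0.005,0,0,0,0,1,0.1,-0.01,0,0,0,0,1,0.15,-0.015,0,0,0,0,1,0.15,-0.015,0,0,0,0,1,0.15,-0.015,0,0,0,0,1])

```text
time: 5.75
tool_pos: [0.4077, 0.1718, 0.268]
tcp_rot: [2.179, 2.262, -0.0]
wrist_force: [-0.2, -0.9, 0.5]
width: 1.002
grip_force: 0.0
```

```bash
python3 -c "
from h import *
import pickle
print(readout.read_state()['tool_pos'])
c=cam('wrist','w2');pickle.dump(c,open('w2.pkl','wb'))
s=cam('side','s2');pickle.dump(s,open('s2.pkl','wb'))
cv2.imwrite('pics/s2c.png',cv2.resize(s['color'][145:245,310:420],None,fx=5,fy=5,interpolation=2))"
```

```text
[0.40770973 0.17177478 0.2680452 ]
```

View pics/w2.png

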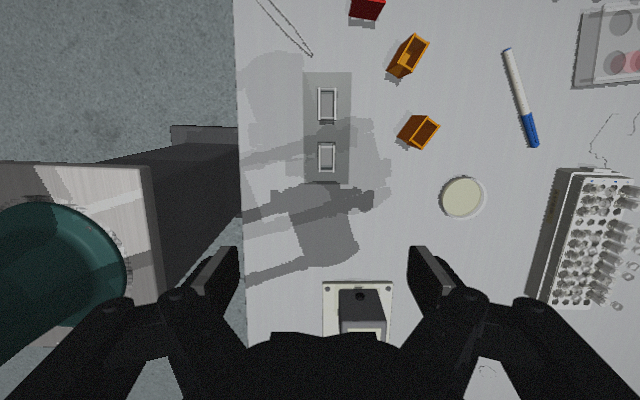

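View pics/s2c.png

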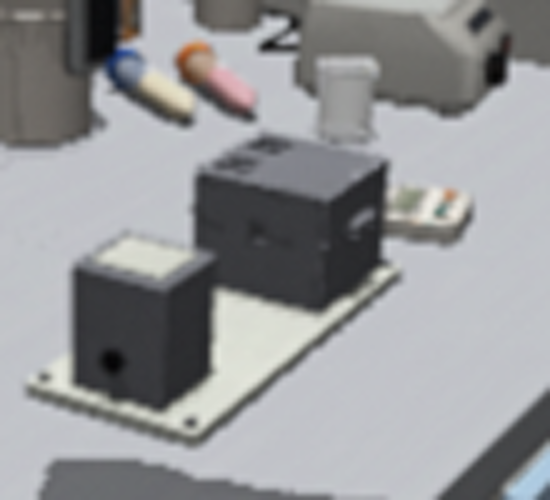

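```bash
python3 -c "
import cv2
a=cv2.imread('pics/w2.png')[65:190,290:365];cv2.imwrite('pics/w2c.png',cv2.resize(a,None,fx=4.8,fy=4.8,interpolation=2))"
```

```text
(no output)
```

View pics/w2c.png

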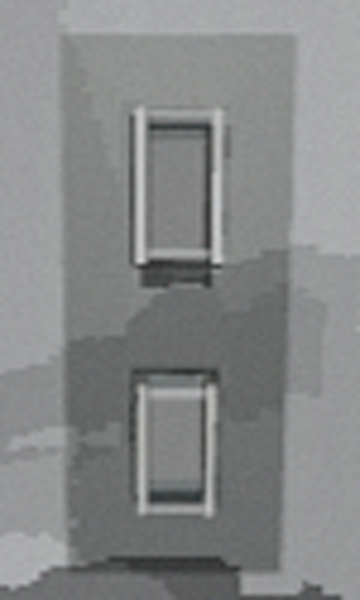

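```bash
python3 -c "
from h import *
import pickle
c=pickle.load(open('w2.pkl','rb'))
f=lambda x,y:(290+(x+.5)/4.8-.5,65+(y+.5)/4.8-.5)
def q(n,ps,z):
  P=np.array([onz(c,p,z)*1000 for p in ps]);print(n,np.round(P[:,:2],1).tolist(),np.round(P.mean(0),1))
q('cu',[f(134,108),f(225,108),f(222,266),f(136,266)],.066)
q('sh',[f(136,380),f(217,380),f(213,516),f(139,516)],.042)
q('st',[f(62,34),f(297,37),f(283,570),f(68,565)],.018)
q('base',[(323,282),(392.5,281)],.01)
q('det',[(339,290),(385,290)],.085)
q('dish',[(463,197)],.016)
delta([.407,.253,.268],1.5)
"
```

```text
cu [[397.3, 269.8], [417.6, 270.5], [418.7, 236.5], [398.9, 235.7]] [408.1 253.1  66. ]
sh [[399.5, 207.3], [419.9, 208.0], [420.6, 173.1], [401.4, 172.4]] [410.3 190.2  42. ]
st [[377.7, 290.4], [437.0, 292.0], [442.2, 153.6], [381.8, 152.8]] [409.7 222.2  18. ]
base [[413.6, -5.0], [520.0, 0.6]] [466.8  -2.2  10. ]
det [[432.0, 33.0], [489.3, 35.1]] [460.6  34.1  85. ]
dish [[601.3, 139.7]] [601.3 139.7  16. ]
delta [0.0831 0.0015 0.    ] [-0.    0.04  0.4 ]
```

jog_arm(deltas=[0.04,0.001,0,0,0,0,1,0.081,0.003,0,0,0,0,1,0.081,0.003,0.04,0,0,0,1,0.081,0.003,0.08,0,0,0,1,0.081,0.003,0.12,0,0,0,1,0.081,0.003,0.135,0,0,0,1,0.081,0.003,0.135,0,0,0,1])

```text
time: 6.55
tool_pos: [0.4068, 0.2485, 0.1299]
tcp_rot: [-2.187, -2.253, 0.011]
wrist_force: [-0.1, 0.2, -0.3]
width: 1.0
grip_force: 0.0
```

```bash
python3 -c "
from h import *
print(readout.read_state()['tool_pos']);delta([.408,.253,.047],1.9)"
```

```text
[0.40680031 0.24845279 0.12992642]
delta [0.0048 0.0018 0.0829] [-0.35  0.19 -0.18]
```

jog_arm(deltas=[0,0,0,0,0,0,1,0,0,0,0,0,0,1])

```text
time: 6.75
tool_pos: [0.4102, 0.2515, 0.1351]
tcp_rot: [2.185, 2.256, 0.005]
wrist_force: [0.1, 1.0, 0.2]
width: 1.001
grip_force: 0.0
```

```bash
python3 -c "
from h import *
delta([.408,.253,.047],1.9)"
```

```text
delta [ 0.0014 -0.0024  0.0881] [ 0.17 -0.08 -0.09]
```

jog_arm(deltas=[0.001,-0.0015,0.025,0,0,0,1,0.001,-0.002,0.05,0,0,0,1,0.001,-0.002,0.07,0,0,0,1,0.001,-0.002,0.086,0,0,0,1,0.001,-0.002,0.086,0,0,0,1,0.001,-0.002,0.086,0,0,0,0.3])

```text
time: 7.35
tool_pos: [0.4075, 0.253, 0.0486]
tcp_rot: [2.184, 2.258, 0.003]
wrist_force: [-0.0, 0.4, 0.3]
width: 0.855
grip_force: 0.0
```

jog_arm(deltas=[0,0,0,0,0,0,0,0,0,0,0,0,0,-0.3,0,0,0,0,0,0,-0.6,0,0,0,0,0,0,-1,0,0,0,0,0,0,-1,0,0,0,0,0,0,-1], squeeze=25)

```text
time: 7.95
tool_pos: [0.4078, 0.2531, 0.0481]
tcp_rot: [2.183, 2.258, 0.004]
wrist_force: [4.1, 0.6, 2.1]
width: 0.228
grip_force: 25.0
```

jog_arm(deltas=[0,0,-0.01,0,0,0,-1,0,0,-0.025,0,0,0,-1,0,0,-0.045,0,0,0,-1,0,0,-0.07,0,0,0,-1,0,0,-0.1,0,0,0,-1,0,0,-0.13,0,0,0,-1,0,0,-0.15,0,0,0,-1,0,0,-0.15,0,0,0,-1])

```text
time: 8.75
tool_pos: [0.4074, 0.2535, 0.2001]
tcp_rot: [2.183, 2.258, 0.007]
wrist_force: [-0.1, -0.4, -0.2]
width: 0.23
grip_force: 25.5
```

Run:
```python
from h import *
import pickle
from scipy.optimize import least_squares
B=lambda x,y:(310+(x+.5)/5-.5,145+(y+.5)/5-.5)
s=pickle.load(open('side.pkl','rb'));w1=pickle.load(open('w1.pkl','rb'));w2=pickle.load(open('w2.pkl','rb'))
obs=[(s,(55,120,10),B(28,385)),(s,(-55,120,10),B(200,434)),(s,(-55,-150,10),B(401,268)),
(s,(-30,113,85),B(163,285)),(s,(-30,55,85),B(214,252)),(s,(-45,-50,55),B(322,252)),(s,(-45,-140,55),B(384,207)),
(s,(-45,-50,85),B(332,200)),(s,(-45,-140,85),B(388,158)),(s,(45,-50,85),B(196,172)),
(w1,(-45,-50,55),(191,135)),(w1,(-45,-140,55),(198,201)),(w2,(-55,120,10),(323,282)),(w2,(55,120,10),(392.5,281)),(w2,(-30,113,85),(339,290)),(w2,(30,113,85),(385,290))]
def f(v):
    r=[]
    for c,P,p in obs:
        P=R.from_euler('z',v[2]).apply(np.array(P)/1000)+[v[0],v[1],0]
        r.append(proj(c,P)[0]-p)
    return np.ravel(r)
o=least_squares(f,[.472,-.124,.035],loss='soft_l1',x_scale=[.01,.01,.1])
print(o.x,np.degrees(o.x[2]));print(np.round(f(o.x).reshape(-1,2),1).tolist())
```

```text
[ 0.47124046 -0.1226051   0.05475002] 3.1369448822055097
[[-1.0, 0.0], [-0.6, 0.9], [-0.4, -0.2], [0.6, 1.7], [0.9, 0.9], [0.1, -0.4], [-0.1, -0.7], [-1.3, 0.6], [-0.2, 0.2], [-1.0, 0.2], [-2.6, -2.0], [0.2, -0.2], [-2.5, 0.4], [-0.3, 0.2], [0.5, 29.9], [1.1, 29.1]]
```

```bash
python3 -c "
from h import *
delta([.471,-.1226,.2],2.8)"
```

```text
delta [-0.378   0.051  -0.0006] [ 0.21 -0.14 -0.88]
```

jog_arm(deltas=[-0.03,0.004,0,0,0,-0.9,-1,-0.07,0.009,0,0,0,-0.9,-1,-0.115,0.015,0,0,0,-0.9,-1,-0.16,0.022,0,0,0,-0.9,-1,-0.205,0.028,0,0,0,-0.9,-1,-0.25,0.034,0,0,0,-0.9,-1,-0.295,0.04,0,0,0,-0.9,-1,-0.33,0.045,0,0,0,-0.9,-1])

```text
time: 9.55
tool_pos: [0.4607, -0.0776, 0.1951]
tcp_rot: [-2.165, -2.272, 0.003]
wrist_force: [0.8, 0.4, -0.6]
width: 0.227
grip_force: 25.4
```

jog_arm(deltas=[-0.02,0.002,0,0,0,0,-1,-0.04,0.005,0,0,0,0,-1,-0.047,0.006,0,0,0,0,-1,-0.047,0.006,0,0,0,0,-1,-0.047,0.006,0,0,0,0,-1])

```text
time: 10.05
tool_pos: [0.4698, -0.1215, 0.1962]
tcp_rot: [-2.164, -2.274, 0.001]
wrist_force: [-1.2, -0.2, -0.9]
width: 0.231
grip_force: 25.4
```

```bash
python3 -c "
from h import *
import pickle
delta([.471,-.1226,.2],2.8)
c=cam('wrist','w3');pickle.dump(c,open('w3.pkl','wb'))"
```

```text
delta [-0.0012  0.0011 -0.0038] [-0.11 -0.08  0.02]
```

View pics/w3.png

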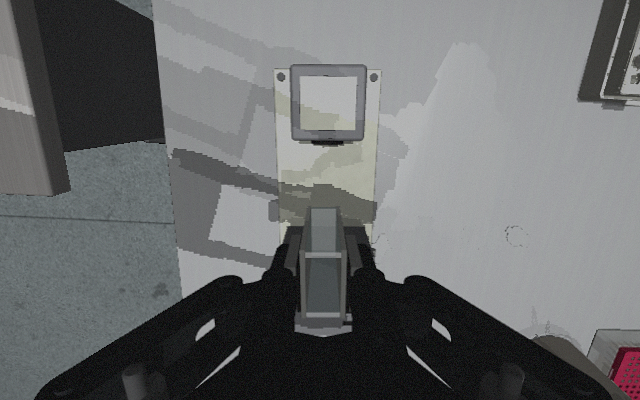

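```bash
python3 -c "
from h import *
import pickle
c=pickle.load(open('w3.pkl','rb'))
def q(n,ps,z):
  P=np.array([onz(c,p,z)*1000 for p in ps]);print(n,np.round(P[:,:2],1).tolist(),np.round(P.mean(0),1))
q('base top',[(274,69),(381.5,69.5)],.01)
q('base low',[(279,200),(376.5,200)],.01)
q('det far',[(290.5,65),(367,65)],.085)
q('det near',[(293,138.5),(365.5,138.5)],.085)
s=readout.read_state();t=s['tool_pos'];Rt=R.from_rotvec(s['tcp_rot']).as_matrix();print(t)
for x in(-17,17):
  for y in(-10,10):
    for z in(-42,18): print(x,y,z,np.round(proj(c,t+Rt@np.array([x,y,-z])/1000)[0],1))
"
```

```text
base top [[413.8, -9.6], [521.7, -4.8]] [467.7  -7.2  10. ]
base low [[419.7, -147.0], [530.5, -141.5]] [ 475.1 -144.2   10. ]
det far [[438.7, -15.9], [496.7, -13.0]] [467.7 -14.4  85. ]
det near [[441.7, -70.7], [500.6, -67.8]] [471.1 -69.2  85. ]
[ 0.47000939 -0.12130131  0.19650054]
-17 -10 -42 [309.5 255.9]
-17 -10 18 [303.6 320.4]
-17 10 -42 [340.4 255.9]
-17 10 18 [348.4 320.3]
17 -10 -42 [308.8 206. ]
17 -10 18 [301.9 251.5]
17 10 -42 [341.4 206. ]
17 10 18 [350.4 251.5]
```

```bash
python3 -c "
from h import *
delta([.4735,-.125,.068],3)"
```

```text
delta [-0.004   0.0035  0.1285] [-0.09 -0.06 -0.14]
```

jog_arm(deltas=[-0.004,0.0035,0.01,0,0,0,-1,-0.004,0.0035,0.04,0,0,0,-1,-0.004,0.0035,0.07,0,0,0,-1,-0.004,0.0035,0.095,0,0,0,-1,-0.004,0.0035,0.115,0,0,0,-1,-0.004,0.0035,0.125,0,0,0,-1,-0.004,0.0035,0.125,0,0,0,-1,-0.004,0.0035,0.125,0,0,0,-1])

```text
time: 10.9
tool_pos: [0.4749, -0.1261, 0.0727]
tcp_rot: [2.165, 2.275, 0.001]
wrist_force: [-0.1, -0.6, -0.2]
width: 0.229
grip_force: 25.4
```

```bash
python3 -c "
from h import *
import pickle
delta([.4735,-.125,.068],3); print(readout.read_state()['tool_pos'],readout.read_state()['wrist_force'])
s=cam('side');pickle.dump(s,open('s4.pkl','wb'))
cv2.imwrite('pics/s4.png',cv2.resize(s['color'][140:245,300:420],None,fx=5,fy=5,interpolation=2))"
```

```text
delta [ 0.0012 -0.0013  0.0047] [ 0.04  0.01 -0.15]
[ 0.47489809 -0.12610902  0.07272608] [-0.06115642 -0.59884165 -0.15581236]
```

View pics/s4.png

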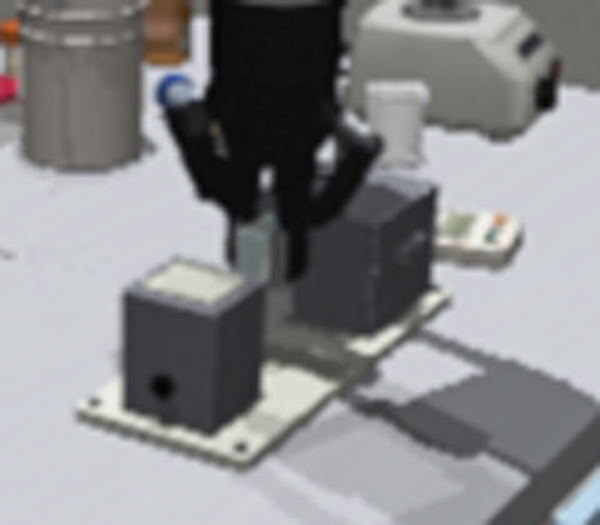

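jog_arm(deltas=[0.001,-0.001,0.004,0,0,0,-1,0.001,-0.001,0.004,0,0,0,-1,0.001,-0.001,0.004,0,0,0,-1,0.001,-0.001,0.004,0,0,0,-1,0.001,-0.001,0.004,0,0,0,-1,0.001,-0.001,0.004,0,0,0,-1])

```text
time: 11.55
tool_pos: [0.4733, -0.1253, 0.0684]
tcp_rot: [2.166, 2.275, 0.0]
wrist_force: [0.6, 0.4, -0.6]
width: 0.233
grip_force: 25.4
```

```bash
python3 -c "
from h import *
print(finish_job())"
```

```text
the job is handed in; nothing more can be done
None
```

I handed the job in at about 11.6 s of robot time. The lid is shut, and the arm is holding the tall cuvette upright by its frosted faces at the centre of the light path, clear of the instrument by its measured pose and the last side picture. `finish_job()` returned no verdict, so I don't know how it was judged.

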